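# Bottle the drainage pebbles and hang up the scoop

## Robot

A 6-joint arm with a two-finger parallel gripper is mounted at the origin on the work surface. World frame = base frame: x ahead of the robot, y to its left, z up, the work surface at z = 0. Lengths are in m, angles in rad, forces in N, time in s.
With the tool pointing down it reaches from about 0.375 to 0.975 m from the base axis. Payload 3.8 kg.
Tool frame: the origin (TCP) lies midway between the tips of the shut fingers; the grasp point (between the pads) lies pinch_z behind it (pinch_z is the distance from the TCP to the grasp point, in m); z points along the fingers, y is the line along which they close (so a half turn about z gives the same grasp; the last joint's range is limited). The gripper opens to 88 mm and grips with 3 to 60 N. Pads are 18 mm wide; open, the fingers measure 123 mm over their backs; the gripper's body (75 mm by 187 mm) begins 45 mm behind the grasp point.
Start: joints at [1.1, 0.264, 1.604, -0, 1.274, -0.037], TCP at [0.284, 0.612, 0.239] pointing down, gripper open.
Joint ranges: [-2.63, 2.63], [-0.94, 2.18], [0.31, 2.57], [-1.31, 4.45], [0, 2.66], [-2.55, 2.55]. Speed limits (rad/s): [2.57, 2.57, 3.14, 3.14, 3.14, 3.14].

## Interface

Orientations are given as a unit quaternion [w, x, y, z].
In Python, from bench import * gives the robot as it stands. The module is installed in compiled form; this text tells all that it offers.
- The arm moves only by the tool arm_command, never from a script. Its argument "steps" is a list of rows, each an object with "xyz": the shift along the world's x, y, z in cm, a list of three; "spin": the turn about the world's z in degrees. A call has exactly 10 rows; each row shifts and turns the commanded pose from where the row before left it; what a row does not reach is not made up. A row lasts 1/10 s, in which the tool goes at most 50 mm and 8.59 degrees, less where a joint would pass 70% of its speed; a pose out of reach is approached as far as the arm can. A call is refused whole if a number of a shift passes 5 or a number of a turn 8.59, either way. A call with a gripper value outside its range is refused whole. "grip" is the finger opening in cm, from 0 to 8.81, set as the call begins (left out, the last holds). The fingers move at their own pace and stop on an object; "force" is the grip in N (left out, the last holds). Time passes only in rows, so rows that do not move let the fingers close, or fill a call up. It gives the time, the measured TCP pose, the force, the opening and the grip force at its end, in the units of the state.
- get_state(): the state, without advancing time (a new reading comes with each control period).
- grab_frame(name): name is "scene" or "top"; returns the picture (384x512x3 uint8, red, green, blue); there is no depth.
- camera_params(name): a dict with "mtx" (3x3 intrinsics, pixels), "origin" and "orientation" of the camera in the world. Camera axes: x right, y down, z forward; pixel columns grow to the right and rows downward; lengths in m; the calibration is good to about 2 mm. A picture is of the moment at which its call begins. camera_params takes no time and is no camera call.
- close_job(): hands the job in; it is judged then, once.
Trained networks look in the newest picture that a camera, given by its name, has taken for a name from the list of things; names that differ only in an ending like _2 or _b are one class to them, and where a whole thing is asked for, a point or a joint stands for the part that bears it (a point fixed in the world has none). Each returns a list of dicts, best first, with "conf" (0 to 1); they miss things now and then, are a little off and sometimes report something else, mostly with a low value. They report only what shows in the picture. A call takes as long as a camera call.
- look_for(camera, label): "box" ([centre column, centre row, width, height] in pixels, round what is visible of it).
- tip_of(camera, label): "centre" ([column, row] in pixels: a listed point, or the origin of a listed thing).
The state is a dict: "time_s": time; "joints": joint angles; "dq": joint speeds; "effort": joint torques, N m; "tool_pos": TCP position; "eef_rot": TCP orientation; "ft_force": force on the tool from outside, world axes, zero at the start; "wrist_torque": the same for the moment, N m; "opening": finger opening in m; "gripper_force": force on a finger pad.
Only numpy, scipy, OpenCV 4.12 (cv2) and the standard library are available. Lean on these libraries where they do the work, as an engineer would, in place of code of your own. Each camera call takes 0.05 s, during which the arm holds its last target. There are 200 camera calls.

## Task

Pour all six pebbles from the metal scoop through the funnel into the glass jar, leaving the funnel standing upright in the jar. Then hang the empty scoop by its handle on the hook of the steel stand and let go of it. Do not tip or push the jar away, and leave the other things on the bench where they are.

Things in the scene. Friction and masses are not known exactly. Their poses are not given: they have to be found in the camera images.
- scoop: Galvanised metal scoop, 250 g, holding six pebbles. Origin at its underside, mid-width, where flat floor meets spout; z up, y across, spout towards its own -x. 84 wide, walls 3 thick. Flat floor x = 0 to 67, side and rear walls 50 high. Spout floor rises at 25 degrees from x = 0 to the lip, so it empties tilted nose-down 40 to 50 degrees. Empty centre of mass near x = 18, z = 48.
- scoop_bar (a point): Centre of the scoop's handle, (15, 0, 115) in its frame: a straight flat bar along x above it, x = -37 to 67, 12 wide (y), 20 tall, z = 105 to 125, held by an upright at the rear (x = 61 to 67) and two thin rods from its front end down to the side walls (x = -24, z = 46). Between bar and walls is a window 55 high, x = -20 to 60, which the hook can enter sideways.
- scoop_lip (a point): Middle of the spout's lip: (-56, 0, 29) in the scoop's frame. Side walls 32 high run along the spout up to it.
- jar: Straight clear glass jar, 66 outer diameter, 110 high, 4 wall, 5 floor, 350 g, loose. Origin: centre of its underside, z up.
- funnel: Wide grey plastic funnel, loose, standing in the jar on four ribs that rest on the jar's rim. Origin: centre of the lower end of its stem, z up, 84 above the jar's underside. Stem 48 outer, 42 inner diameter, 28 long; cone widens to 132 outer (126 inner) at z = 70, then a straight collar to the rim at z = 78.
- funnel_mouth (a point): Centre of the funnel's mouth, level with its rim (162 above the bench).
- hook: Steel hook stand, fixed to the bench. Origin: on the bench under its post, z up. Post 14 diameter, 216 high; base plate 130 x 110, 12 thick. The hook's arm (flat bar, 16 wide, 8 tall) runs from the post's top along the stand's own -x at centre height 216 to x = -100, where it turns up to a tip at x = -108, height 242. Nothing above it.
- hook_seat (a point): Upper side of the hook's arm, where the handle should rest: (-60, 0, 220) mm in the stand's frame.
- pebble1: Grey stone pebble, about 23 x 19 x 19, 11 g; origin at its centre. Starts in the scoop.
- pebble2: Grey stone pebble, about 23 x 19 x 19, 11 g; origin at its centre. Starts in the scoop.
- pebble3: Grey stone pebble, about 23 x 19 x 19, 11 g; origin at its centre. Starts in the scoop.
- pebble4: Grey stone pebble, about 23 x 19 x 19, 11 g; origin at its centre. Starts in the scoop.
- pebble5: Grey stone pebble, about 23 x 19 x 19, 11 g; origin at its centre. Starts in the scoop.
- pebble6: Grey stone pebble, about 23 x 19 x 19, 11 g; origin at its centre. Starts in the scoop.
- can1: Flattened aluminium can, 66 diameter, 13 high, lying flat; origin under its centre. Bystander.
- can2: Flattened aluminium can, 66 diameter, 13 high, lying flat; origin under its centre. Bystander.
- cap: White plastic bottle cap, 30 diameter, 13 high; origin under its centre. Bystander.
- pot: Terracotta flowerpot, 92 rim diameter, 80 high; origin under its centre. Bystander.
- brush: Hand brush lying flat, under 40 high; its handle points to its own -x. Bystander.

How it is judged:
By the outcome, as a careful person would: the job done as asked, in the order asked, and still so for the second after the job is handed in, with the robot touching nothing.
It also fails if it takes over 72 s, if anything falls off the work surface, if the arm or the gripper's body presses on something with over 40 N, if the wrist force passes 120 N, or if a joint passes its speed limit or range.

## Working session

There is one attempt and no reset: what is moved stays moved. The work goes in short steps, Python scripts to look and compute and a tool call to move; the robot and the scene stay as the last step left them, time stands still between calls to the robot, and variables do not carry over. Pictures are saved under pics/ and viewed, at most 10 in all, crops included, and the job is handed in when it is done.

Besides the shell and the picture viewer there is one more tool, called after ">>>" as name(argument=value, ...), one argument or row to a line, values as JSON. arm_command: Moves the arm, as the interface text tells. Its arguments: {"type":"object","properties":{"steps":{"type":"array"},"grip":{"type":"number"},"force":{"type":"number"}},"required":["steps"]}

```bash
mkdir -p pics
cat > h.py <<'E'
from bench import *
import numpy as np, cv2
from scipy.spatial.transform import Rotation as R
def ray(c,p):
    k=camera_params(c); d=np.linalg.solve(np.array(k["mtx"]),[p[0],p[1],1.])
    q=np.array(k["orientation"],float)
    M=q if q.shape==(3,3) else R.from_quat(q[[1,2,3,0]]).as_matrix()
    return np.array(k["origin"]),M@d
def onz(c,p,z):
    o,d=ray(c,p); return o+d*(z-o[2])/d[2]
def proj(c,P):
    k=camera_params(c);q=np.array(k["orientation"],float)
    M=q if q.shape==(3,3) else R.from_quat(q[[1,2,3,0]]).as_matrix()
    v=np.array(k["mtx"])@(M.T@(np.array(P)-k["origin"])); return v[:2]/v[2]
def tri(ps):
    A=0;b=0
    for c,p in ps:
        o,d=ray(c,p); d=d/np.linalg.norm(d); Q=np.eye(3)-np.outer(d,d); A=A+Q;b=b+Q@o
    return np.linalg.solve(A,b)
def shot(n,name,sc=None):
    f=grab_frame(n); cv2.imwrite(f"pics/{name}.png",f[:,:,::-1]); return f
E
python3 - <<'E'
from h import *
np.set_printoptions(precision=3,suppress=True)
print({k:v for k,v in get_state().items()}); 
import bench; print([x for x in dir(bench) if not x.startswith('_')])
print(getattr(bench,'pinch_z',None))
for c in("scene","top"):
    print(c,camera_params(c)["origin"],camera_params(c)["orientation"]); shot(c,c+"0")
D={}
for l in ["scoop","scoop_bar","scoop_lip","jar","funnel","funnel_mouth","hook","hook_seat","can1","cap","pot","brush"]:
    for c in("scene","top"):
        r=tip_of(c,l)[:2]; D.setdefault(l,[]).append((c,r))
        print(l,c,[(np.round(a["centre"],1),round(a["conf"],2)) for a in r])
    if all(r for _,r in D[l]):
        print("   tri",tri([(c,r[0]["centre"]) for c,r in D[l]]))
E
```

```text
{'time_s': 0.0, 'joints': array([ 1.1  ,  0.265,  1.605, -0.   ,  1.274, -0.037]), 'dq': array([ 0.   , -0.001,  0.   , -0.001, -0.001,  0.   ]), 'effort': array([  0.001, -50.21 , -35.688,   0.073,   0.029,  -0.   ]), 'tool_pos': array([0.283, 0.612, 0.237]), 'eef_rot': array([-0.   ,  0.215,  0.977, -0.001]), 'ft_force': array([-0.256,  0.574,  0.417]), 'wrist_torque': array([0.004, 0.061, 0.002]), 'gripper_force': 0.0, 'opening': 0.08835429353493497}
['Unreachable', 'camera_params', 'close_job', 'get_state', 'grab_frame', 'look_for', 'pinch_z', 'tip_of']
0.0187
scene [1.158 0.509 0.731] [-0.202  0.4    0.798 -0.404]
top [0.465 0.058 1.205] [ 0.027 -0.706  0.707 -0.027]
scoop scene []
scoop top [(array([362.8, 182.6]), 0.78), (array([318.7, 242.2]), 0.18)]
scoop_bar scene [(array([166.4, 175.5]), 0.77)]
scoop_bar top [(array([374.9, 174.9]), 0.8)]
   tri [ 0.585 -0.253  0.122]
scoop_lip scene [(array([189.5, 192.1]), 0.91)]
scoop_lip top [(array([369. , 203.3]), 0.87), (array([213.1, 129.8]), 0.61)]
   tri [ 0.511 -0.259  0.016]
jar scene [(array([254.7, 232.7]), 0.73)]
jar top [(a
[... 473 characters left out ...]
19)]
   tri [ 0.534  0.41  -0.009]
hook_seat scene [(array([394.8, 248.4]), 0.6)]
hook_seat top [(array([359.5, 185. ]), 0.24)]
   tri [0.553 0.127 0.271]
can1 scene [(array([164.7, 246.2]), 0.84), (array([321.1, 231.1]), 0.78)]
can1 top [(array([325.6, 133.2]), 0.85), (array([214.9, 248.8]), 0.8)]
   tri [ 0.719 -0.143  0.002]
cap scene []
cap top [(array([322.1, 242.9]), 0.54), (array([367.8, 203.6]), 0.36)]
pot scene [(array([176.6, 209.6]), 0.36)]
pot top [(array([214.1, 127.8]), 0.58), (array([108.8, 168.3]), 0.39)]
   tri [0.739 0.1   0.267]
brush scene [(array([127. , 216.6]), 0.62)]
brush top [(array([388.2, 139.1]), 0.84), (array([362.4, 183.1]), 0.68)]
   tri [ 0.702 -0.326  0.006]
```

```bash
python3 -c "
import cv2,numpy as np
a=cv2.imread('pics/scene0.png');b=cv2.imread('pics/top0.png')
cv2.imwrite('pics/s1.png',cv2.resize(a,(800,600),interpolation=3));cv2.imwrite('pics/t1.png',cv2.resize(b,(800,600),interpolation=3))"
```

```text
(no output)
```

View pics/s1.png

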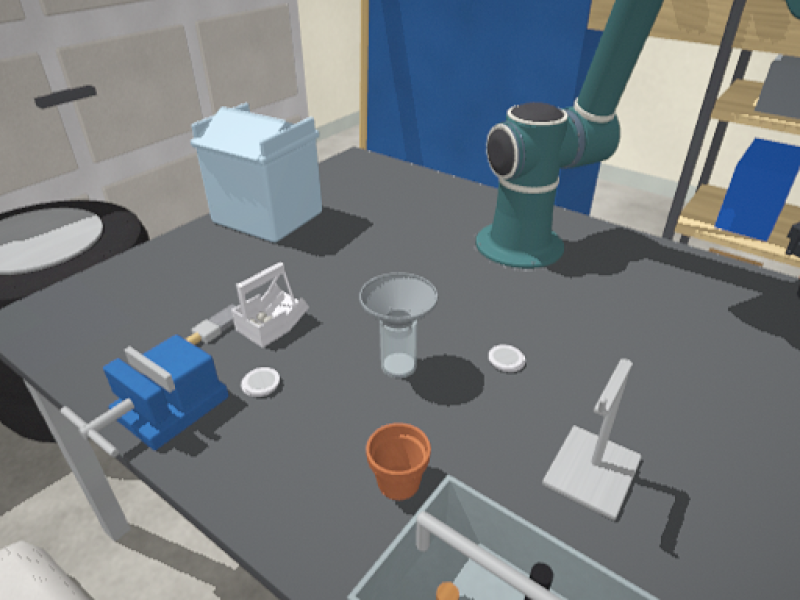

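View pics/t1.png

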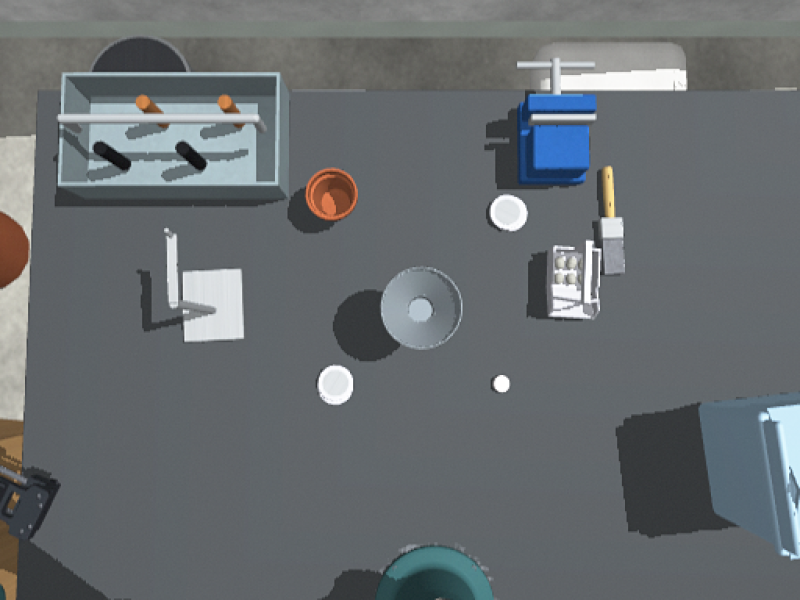

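The scene view shows the scoop at about (265,305) with its spout towards the robot, the funnel and jar at (398,320), and the hook stand at (600,440). In the top view the scoop is at (572,283), the funnel at (421,308), and the hook arm runs from (172,305) to (168,232), pointing to world +x. Next I fit the poses and overlay the models.

```bash
cat > fit.py <<'E'
from h import *
from scipy.optimize import least_squares
np.set_printoptions(precision=4,suppress=True)
def W(p,P):
    c,s=np.cos(p[2]),np.sin(p[2]); P=np.array(P)/1000
    return np.array([p[0]+c*P[0]-s*P[1],p[1]+s*P[0]+c*P[1],P[2]])
def fit(obs,p0):
    f=lambda p:np.concatenate([proj(c,W(p,P))-px for c,P,px in obs])
    r=least_squares(f,p0,loss="soft_l1"); return r.x,r.fun
E
python3 - <<'E'
from fit import *
S=[("top",(15,0,115),(374.9,174.9)),("scene",(15,0,115),(166.4,175.5)),("top",(-56,0,29),(369,203.3)),("scene",(-56,0,29),(189.5,192.1)),("top",(0,0,0),(362.8,182.6))]
s,r=fit(S,[.57,-.25,0]);print("scoop",s,r)
# hook: from zoomed pictures (scale .64)
z=.64
H=[("top",(0,0,216),(174*z,304*z)),("top",(-108,0,242),(168*z,232*z)),("scene",(-108,0,242),(600*z,405*z)),("scene",(0,0,216),(627*z,363*z)),("top",(0,0,0),(136.6,196.6)),("scene",(0,0,0),(382.2,303.6))]
h,r=fit(H,[.53,.36,3.1]);print("hook",h,r)
out=[]
for c,(u,v,w,hh) in (("top",(330,140,80,80)),("scene",(130,150,90,90)),("top",(85,130,90,90)),("scene",(330,215,90,120))):
    f=cv2.imread(f"pics/{c}0.png"); k=4 
    g=cv2.resize(f[v:v+hh,u:u+w],None,fx=k,fy=k,interpolation=cv2.INTER_NEAREST)
    def L(p,A,B,col):
        a,b=[tuple(int(t) for t in ((proj(c,W(p,X))-[u,v]+.5)*k)) for X in(A,B)]; cv2.line(g,a,b,col,1)
    for A,B in [((-37,0,125),(67,0,125)),((0,-42,0),(67,-42,0)),((0,42,0),(67,42,0)),((67,-42,50),(67,42,50)),((67,-42,0),(67,42,0)),((-56,-42,29),(-56,42,29)),((0,-42,50),(67,-42,50)),((0,42,50),(67,42,50)),((64,0,125),(64,0,50))]: L(s,A,B,(0,0,255))
    for A,B in [((0,0,0),(0,0,216)),((0,0,216),(-100,0,216)),((-100,0,216),(-108,0,242))]: L(h,A,B,(0,0,255))
    out.append(cv2.resize(g,(400,300)))
cv2.imwrite("pics/ov.png",np.vstack([np.hstack(out[:2]),np.hstack(out[2:])]))
print(onz("top",(250*z,200*z),0),onz("top",(215*z,200*z),0.15))
E
```

```text
scoop [ 0.5708 -0.2535 -0.0195] [ 0.1474 -0.3833  0.8429  2.0254 -2.5558 -0.3663 -1.4912 -2.1533  0.9909
  1.4457]
hook [0.5304 0.4063 3.1456] [-1.756  -1.4651 -0.7848 -2.3535 -0.0564 -5.1674 -0.0669 -0.0435 -0.8169
  1.4323 -1.653  -4.1498]
[0.7356 0.3399 0.    ] [0.7019 0.3622 0.15  ]
```

View pics/ov.png

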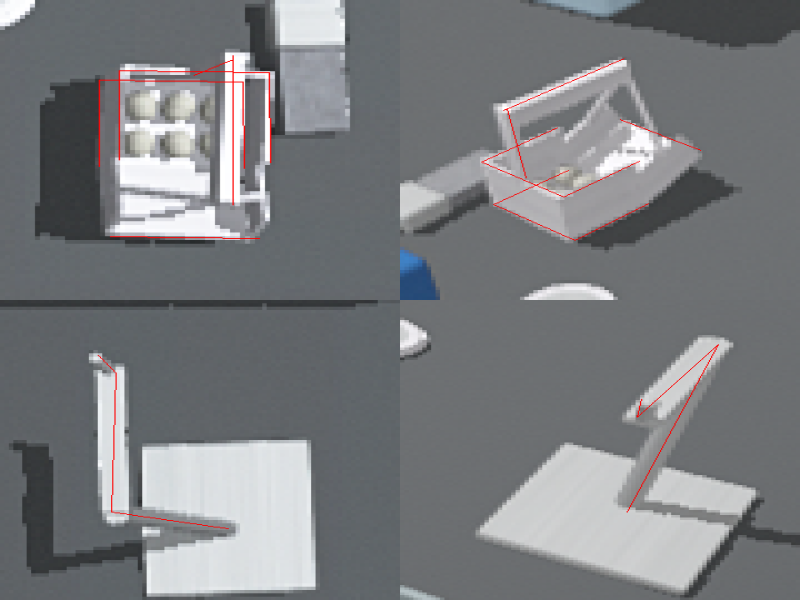

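>>> arm_command(
  steps=[
    {"xyz": [1.8, -4.6, 0.3], "spin": 1.2},
    {"xyz": [1.8, -4.6, 0.3], "spin": 1.2},
    {"xyz": [1.8, -4.6, 0.3], "spin": 1.2},
    {"xyz": [1.8, -4.6, 0.3], "spin": 1.2},
    {"xyz": [1.8, -4.6, 0.3], "spin": 1.2},
    {"xyz": [1.8, -4.6, 0.3], "spin": 1.2},
    {"xyz": [1.8, -4.6, 0.3], "spin": 1.2},
    {"xyz": [1.8, -4.6, 0.3], "spin": 1.2},
    {"xyz": [1.8, -4.6, 0.3], "spin": 1.2},
    {"xyz": [1.8, -4.6, 0.3], "spin": 1.2},
  ],
  grip=8.8,
)

```text
time_s: 2.3
tool_pos: [0.4641, 0.1506, 0.2693]
eef_rot: [0.001, 0.111, 0.994, 0.0]
ft_force: [0.8, -0.3, -0.5]
opening: 0.0883
gripper_force: 0.0
```

>>> arm_command(
  steps=[
    {"xyz": [1.7, -4.5, 0], "spin": 1.2},
    {"xyz": [1.7, -4.5, 0], "spin": 1.2},
    {"xyz": [1.7, -4.5, 0], "spin": 1.2},
    {"xyz": [1.7, -4.5, 0], "spin": 1.2},
    {"xyz": [1.7, -4.5, 0], "spin": 1.2},
    {"xyz": [1.7, -4.5, 0], "spin": 1.2},
    {"xyz": [1.7, -4.5, 0], "spin": 1.2},
    {"xyz": [1.7, -4.5, 0], "spin": 1.2},
    {"xyz": [1.7, -4.6, 0], "spin": 1.2},
    {"xyz": [1.7, 0, 0], "spin": 1.2},
  ],
)

```text
time_s: 3.3
tool_pos: [0.6336, -0.2596, 0.2682]
eef_rot: [-0.0, 0.01, 1.0, -0.001]
ft_force: [1.2, 0.7, 0.8]
opening: 0.0882
gripper_force: 0.0
```

>>> arm_command(
  steps=[
    {"xyz": [0, 0.5, -4], "spin": 0},
    {"xyz": [0, 0, -4], "spin": 0},
    {"xyz": [0, 0, -4], "spin": 0},
    {"xyz": [0, 0, -3], "spin": 0},
    {"xyz": [0, 0, -2], "spin": 0},
    {"xyz": [0, 0, -1], "spin": 0},
    {"xyz": [0, 0, -1], "spin": 0},
    {"xyz": [0, 0, -0.5], "spin": 0},
    {"xyz": [0, 0, 0], "spin": 0},
    {"xyz": [0, 0, 0], "spin": 0},
  ],
)

```text
time_s: 4.3
tool_pos: [0.6345, -0.2489, 0.0749]
eef_rot: [0.001, 0.007, 1.0, -0.0]
ft_force: [-0.1, -0.2, 0.0]
opening: 0.0882
gripper_force: 0.0
```

Run:
```python
from fit import *
f=shot("scene","a1"); t=shot("top","a2"); s=get_state(); print(s["tool_pos"],s["ft_force"])
z=.64
print("toolbox corner",tri([("top",(288*z,200*z)),("scene",(450*z,480*z))]))
cv2.imwrite("pics/a3.png",cv2.resize(np.hstack([f[140:240,110:230],t[130:230,310:430]])[:,:,::-1],(800,333),interpolation=3))
```

```text
[ 0.6345 -0.2489  0.0751] [ 0.2309 -0.9307 -0.1681]
toolbox corner [0.721  0.2606 0.0588]
```

View pics/a3.png

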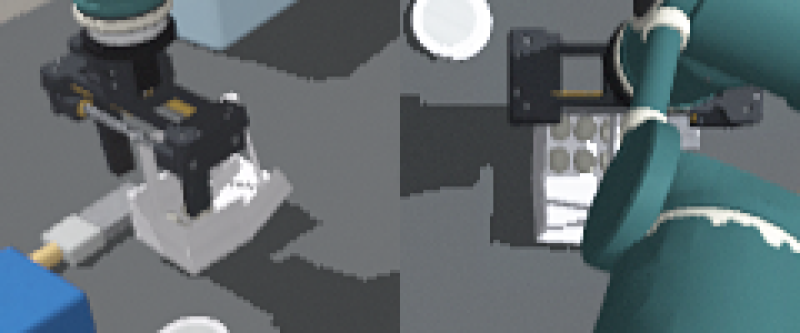

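The left crop shows the fingers straddling the rear of the handle near (190,190), and the pebbles are still in the scoop at (575,145). I'll centre, go slightly lower and grip firmly.

>>> arm_command(
  steps=[
    {"xyz": [0, -0.5, -0.3], "spin": -0.3},
    {"xyz": [0, 0, -0.4], "spin": 0},
    {"xyz": [0, 0, 0], "spin": 0},
    {"xyz": [0, 0, 0], "spin": 0},
    {"xyz": [0, 0, 0], "spin": 0},
    {"xyz": [0, 0, 0], "spin": 0},
    {"xyz": [0, 0, 0], "spin": 0},
    {"xyz": [0, 0, 0], "spin": 0},
    {"xyz": [0, 0, 0], "spin": 0},
    {"xyz": [0, 0, 0], "spin": 0},
  ],
)

```text
time_s: 5.4
tool_pos: [0.6337, -0.2535, 0.0667]
eef_rot: [0.0, 0.01, 1.0, -0.0]
ft_force: [0.6, -0.1, -0.5]
opening: 0.0883
gripper_force: 0.0
```

>>> arm_command(
  steps=[
    {"xyz": [0, 0, 0], "spin": 0},
    {"xyz": [0, 0, 0], "spin": 0},
    {"xyz": [0, 0, 0], "spin": 0},
    {"xyz": [0, 0, 0], "spin": 0},
    {"xyz": [0, 0, 0], "spin": 0},
    {"xyz": [0, 0, 0], "spin": 0},
    {"xyz": [0, 0, 0], "spin": 0},
    {"xyz": [0, 0, 0], "spin": 0},
    {"xyz": [0, 0, 0], "spin": 0},
    {"xyz": [0, 0, 0], "spin": 0},
  ],
  grip=0,
  force=60,
)

```text
time_s: 6.4
tool_pos: [0.6338, -0.2536, 0.0668]
eef_rot: [0.0, 0.01, 1.0, -0.0]
ft_force: [0.3, -0.4, -0.2]
opening: 0.0111
gripper_force: 60.0
```

>>> arm_command(
  steps=[
    {"xyz": [0, 0, 0.3], "spin": 0},
    {"xyz": [0, 0, 0.5], "spin": 0},
    {"xyz": [0, 0, 1], "spin": 0},
    {"xyz": [0, 0, 2], "spin": 0},
    {"xyz": [0, 0, 2], "spin": 0},
    {"xyz": [0, 0, 2], "spin": 0},
    {"xyz": [0, 0, 1], "spin": 0},
    {"xyz": [0, 0, 0.2], "spin": 0},
    {"xyz": [0, 0, 0], "spin": 0},
    {"xyz": [0, 0, 0], "spin": 0},
  ],
)

```text
time_s: 7.4
tool_pos: [0.6329, -0.2531, 0.1553]
eef_rot: [-0.001, 0.01, 1.0, 0.0]
ft_force: [-0.3, 1.2, -3.5]
opening: 0.0112
gripper_force: 60.0
```

Run:
```python
from fit import *
f=shot("scene","b1"); s=get_state(); print(s["tool_pos"],s["ft_force"],s["wrist_torque"])
print([(c,a["centre"],a["conf"]) for c in("scene","top") for l in ("scoop_lip",) for a in tip_of(c,l)[:1]])
cv2.imwrite("pics/b3.png",cv2.resize(f[100:240,90:260][:,:,::-1],(680,560),interpolation=3))
```

```text
[ 0.6328 -0.2531  0.1551] [ 0.1819  0.4829 -3.9458] [ 0.0823 -0.1079 -0.02  ]
[('scene', [183.2, 164.5], 0.66), ('top', [364.1, 167.5], 0.68)]
```

View pics/b3.png

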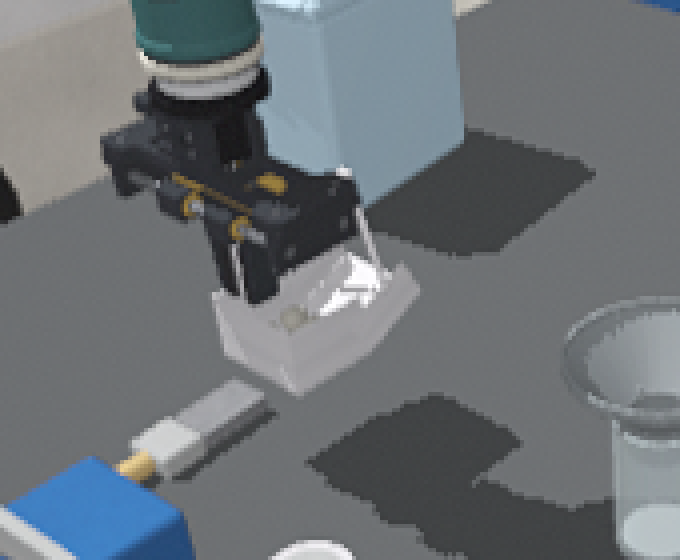

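>>> arm_command(
  steps=[
    {"xyz": [0, 0.3, 1], "spin": 0},
    {"xyz": [0, 0.7, 2], "spin": 0},
    {"xyz": [0, 1, 2.5], "spin": 0},
    {"xyz": [0, 1.5, 2.5], "spin": 0},
    {"xyz": [0, 2, 2], "spin": 0},
    {"xyz": [0, 2.5, 1.5], "spin": 0},
    {"xyz": [0, 2.5, 1], "spin": 0},
    {"xyz": [-0.5, 2.5, 0.1], "spin": 0},
    {"xyz": [-0.8, 2.5, 0], "spin": 0},
    {"xyz": [-0.8, 2.5, 0], "spin": 0},
  ],
)

```text
time_s: 8.55
tool_pos: [0.6125, -0.0723, 0.2835]
eef_rot: [0.0, 0.01, 1.0, -0.0]
ft_force: [0.3, -0.5, -2.8]
opening: 0.0115
gripper_force: 60.0
```

>>> arm_command(
  steps=[
    {"xyz": [-0.8, 2.5, 0], "spin": 0},
    {"xyz": [-0.8, 2.3, 0], "spin": 0},
    {"xyz": [-0.8, 2, 0], "spin": 0},
    {"xyz": [-0.4, 1.5, 0], "spin": 0},
    {"xyz": [-0.2, 1, 0], "spin": 0},
    {"xyz": [0, 0.5, 0], "spin": 0},
    {"xyz": [0, 0.1, 0], "spin": 0},
    {"xyz": [0, 0, 0], "spin": 0},
    {"xyz": [0, 0, 0], "spin": 0},
    {"xyz": [0, 0, 0], "spin": 0},
  ],
)

```text
time_s: 9.55
tool_pos: [0.5829, 0.0248, 0.2826]
eef_rot: [-0.0, 0.01, 1.0, -0.0]
ft_force: [0.6, -0.5, -3.8]
opening: 0.0109
gripper_force: 60.0
```

Run:
```python
from fit import *
f=shot("scene","c1"); t=shot("top","c2"); s=get_state(); print(s["tool_pos"],s["ft_force"],s["wrist_torque"])
for l in("scoop_lip","funnel_mouth"): print(l,[(c,a["centre"],round(a["conf"],2)) for c in("scene","top") for a in tip_of(c,l)[:1]])
cv2.imwrite("pics/c3.png",cv2.resize(np.hstack([f[90:260,180:340],t[120:290,180:340]])[:,:,::-1],(800,425),interpolation=3))
```

```text
[0.5828 0.025  0.2826] [-0.427  -0.4095 -2.2047] [ 0.0399 -0.1328 -0.0467]
scoop_lip [('scene', [269.0, 153.3], 0.94)]
funnel_mouth [('scene', [393.9, 247.6], 0.67)]
```

View pics/c3.png

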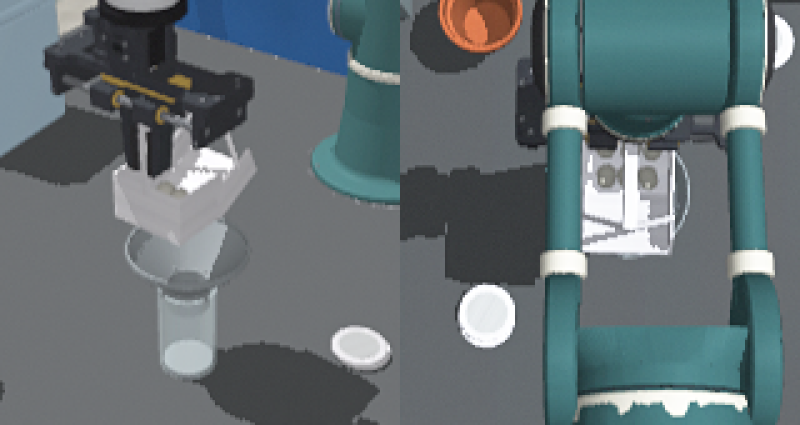

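The scoop is over the funnel, at (185,195) on the left, still about level and with its pebbles inside. Now I'll ease the grip so the handle pivots between the pads.

```bash
cat > tilt.py <<'E'
from fit import *
from scipy.optimize import minimize_scalar
def tilt(verbose=1):
    s=get_state(); p=s["tool_pos"]+[0,0,.0187]
    def lip(a,P=(-56,29)):
        x,z=(P[0]-62)/1000,(P[1]-85.5)/1000; c,n=np.cos(a),np.sin(a)
        return p+[c*x-n*z, .02*-(c*x-n*z), n*x+c*z]
    grab_frame("scene"); r=tip_of("scene","scoop_lip")[:1]
    if not r: print("no lip"); return
    u=r[0]["centre"]
    o=minimize_scalar(lambda a:np.linalg.norm(proj("scene",lip(a))-u),bounds=(-.3,1.6),method="bounded")
    print("tilt deg",round(np.degrees(o.x),1),"res px",round(o.fun,1),"lip",np.round(lip(o.x),3),"conf",round(r[0]["conf"],2),"t",s["time_s"])
if __name__=="__main__": tilt()
E
python3 tilt.py
```

```text
tilt deg 0.1 res px 2.3 lip [0.465 0.028 0.245] conf 0.79 t 9.85
```

>>> arm_command(
  steps=[
    {"xyz": [0, 0, 0], "spin": 0},
    {"xyz": [0, 0, 0], "spin": 0},
    {"xyz": [0, 0, 0], "spin": 0},
    {"xyz": [0, 0, 0], "spin": 0},
    {"xyz": [0, 0, 0], "spin": 0},
    {"xyz": [0, 0, 0], "spin": 0},
    {"xyz": [0, 0, 0], "spin": 0},
    {"xyz": [0, 0, 0], "spin": 0},
    {"xyz": [0, 0, 0], "spin": 0},
    {"xyz": [0, 0, 0], "spin": 0},
  ],
  force=20,
)

```text
time_s: 10.95
tool_pos: [0.5827, 0.0255, 0.2827]
eef_rot: [-0.0, 0.01, 1.0, -0.0]
ft_force: [0.2, 0.2, -3.7]
opening: 0.0116
gripper_force: 20.0
```

```bash
python3 tilt.py
```

```text
tilt deg 1.2 res px 1.6 lip [0.466 0.028 0.242] conf 0.67 t 10.95
```

>>> arm_command(
  steps=[
    {"xyz": [0, 0, 0], "spin": 0},
    {"xyz": [0, 0, 0], "spin": 0},
    {"xyz": [0, 0, 0], "spin": 0},
    {"xyz": [0, 0, 0], "spin": 0},
    {"xyz": [0, 0, 0], "spin": 0},
    {"xyz": [0, 0, 0], "spin": 0},
    {"xyz": [0, 0, 0], "spin": 0},
    {"xyz": [0, 0, 0], "spin": 0},
    {"xyz": [0, 0, 0], "spin": 0},
    {"xyz": [0, 0, 0], "spin": 0},
  ],
  force=12,
)

```text
time_s: 12.05
tool_pos: [0.5827, 0.0255, 0.2827]
eef_rot: [0.0, 0.01, 1.0, -0.0]
ft_force: [0.6, 0.3, -2.6]
opening: 0.0117
gripper_force: 12.0
```

```bash
python3 tilt.py
```

```text
tilt deg 1.6 res px 1.5 lip [0.466 0.028 0.242] conf 0.84 t 12.05
```

>>> arm_command(
  steps=[
    {"xyz": [0, 0, 0], "spin": 0},
    {"xyz": [0, 0, 0], "spin": 0},
    {"xyz": [0, 0, 0], "spin": 0},
    {"xyz": [0, 0, 0], "spin": 0},
    {"xyz": [0, 0, 0], "spin": 0},
    {"xyz": [0, 0, 0], "spin": 0},
    {"xyz": [0, 0, 0], "spin": 0},
    {"xyz": [0, 0, 0], "spin": 0},
    {"xyz": [0, 0, 0], "spin": 0},
    {"xyz": [0, 0, 0], "spin": 0},
  ],
  force=9,
)

```text
time_s: 13.15
tool_pos: [0.5827, 0.0255, 0.2827]
eef_rot: [-0.0, 0.01, 1.0, -0.0]
ft_force: [-0.3, -0.5, -3.1]
opening: 0.0117
gripper_force: 9.0
```

```bash
python3 tilt.py
```

```text
tilt deg 1.4 res px 1.1 lip [0.466 0.028 0.242] conf 0.57 t 13.15
```

>>> arm_command(
  steps=[
    {"xyz": [0, 0, 0], "spin": 0},
    {"xyz": [0, 0, 0], "spin": 0},
    {"xyz": [0, 0, 0], "spin": 0},
    {"xyz": [0, 0, 0], "spin": 0},
    {"xyz": [0, 0, 0], "spin": 0},
    {"xyz": [0, 0, 0], "spin": 0},
    {"xyz": [0, 0, 0], "spin": 0},
    {"xyz": [0, 0, 0], "spin": 0},
    {"xyz": [0, 0, 0], "spin": 0},
    {"xyz": [0, 0, 0], "spin": 0},
  ],
  force=7,
)

```text
time_s: 14.25
tool_pos: [0.5827, 0.0255, 0.2827]
eef_rot: [0.0, 0.01, 1.0, -0.0]
ft_force: [0.3, 0.5, -3.4]
opening: 0.012
gripper_force: 7.0
```

```bash
python3 tilt.py
```

```text
tilt deg 0.1 res px 0.9 lip [0.465 0.028 0.245] conf 0.96 t 14.25
```

>>> arm_command(
  steps=[
    {"xyz": [0, 0, 0], "spin": 0},
    {"xyz": [0, 0, 0], "spin": 0},
    {"xyz": [0, 0, 0], "spin": 0},
    {"xyz": [0, 0, 0], "spin": 0},
    {"xyz": [0, 0, 0], "spin": 0},
    {"xyz": [0, 0, 0], "spin": 0},
    {"xyz": [0, 0, 0], "spin": 0},
    {"xyz": [0, 0, 0], "spin": 0},
    {"xyz": [0, 0, 0], "spin": 0},
    {"xyz": [0, 0, 0], "spin": 0},
  ],
  force=5.5,
)

```text
time_s: 15.35
tool_pos: [0.5827, 0.0255, 0.2828]
eef_rot: [0.0, 0.01, 1.0, -0.0]
ft_force: [-0.4, -0.3, -2.6]
opening: 0.0117
gripper_force: 5.5
```

```bash
python3 tilt.py
```

```text
tilt deg 61.3 res px 1.8 lip [0.576 0.026 0.171] conf 0.68 t 15.35
```

Run:
```python
from fit import *
f=shot("scene","d1"); s=get_state(); print(s["tool_pos"],s["ft_force"])
for c in("scene",):
  for l in("scoop_lip","scoop_bar","funnel_mouth","pebble1"): print(l,[(np.round(a["centre"]),round(a["conf"],2)) for a in tip_of(c,l)[:7]])
cv2.imwrite("pics/d3.png",cv2.resize(f[90:280,170:370][:,:,::-1],(630,600),interpolation=3))
```

```text
[0.5827 0.0255 0.2827] [-0.1119 -1.358  -2.4661]
scoop_lip [(array([244., 194.]), 0.65)]
scoop_bar [(array([252., 147.]), 0.76)]
funnel_mouth [(array([256., 190.]), 0.7), (array([254., 308.]), 0.35)]
pebble1 []
```

View pics/d3.png

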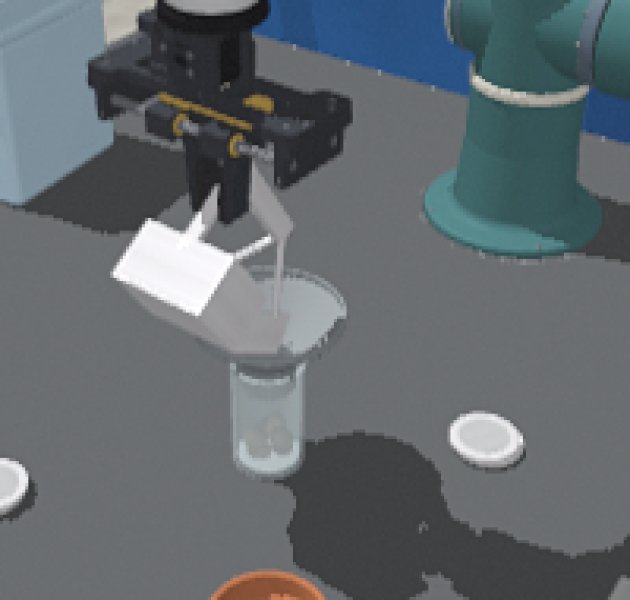

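The pebbles are in the jar at (268,440), and the scoop hangs about 60° nose-down over the upright funnel. I'll firm the grip and raise it straight up to check.

>>> arm_command(
  steps=[
    {"xyz": [0, 0, 0], "spin": 0},
    {"xyz": [0, 0, 0], "spin": 0},
    {"xyz": [0, 0, 0], "spin": 0},
    {"xyz": [0, 0, 0.5], "spin": 0},
    {"xyz": [0, 0, 1], "spin": 0},
    {"xyz": [0, 0, 1.5], "spin": 0},
    {"xyz": [0, 0, 2], "spin": 0},
    {"xyz": [0, 0, 2], "spin": 0},
    {"xyz": [0, 0, 1], "spin": 0},
    {"xyz": [0, 0, 0], "spin": 0},
  ],
  force=40,
)

```text
time_s: 16.7
tool_pos: [0.5839, 0.0255, 0.3661]
eef_rot: [0.003, 0.01, 1.0, 0.0]
ft_force: [0.1, -0.2, -2.5]
opening: 0.0113
gripper_force: 40.0
```

```bash
python3 tilt.py
python3 - <<'E'
from fit import *
f=shot("scene","e1"); s=get_state(); print(s["tool_pos"],s["ft_force"])
for l in("scoop_lip","scoop_bar","funnel_mouth","jar","pebble1"): print(l,[(np.round(a["centre"]),round(a["conf"],2)) for a in tip_of("scene",l)[:7]])
a=cv2.resize(f[60:250,170:310][:,:,::-1],(420,570),interpolation=3); b=cv2.resize(f[195:245,235:275][:,:,::-1],(380,475),interpolation=3)
b=cv2.copyMakeBorder(b,0,95,0,0,0); cv2.imwrite("pics/e3.png",np.hstack([a,b]))
E
```

```text
tilt deg 60.8 res px 2.4 lip [0.576 0.026 0.254] conf 0.83 t 16.7
[0.5823 0.0255 0.3619] [-0.2769  0.4095 -2.6709]
scoop_lip [(array([244., 165.]), 0.69)]
scoop_bar [(array([248., 119.]), 0.68)]
funnel_mouth [(array([255., 185.]), 0.73)]
jar [(array([254., 232.]), 0.97)]
pebble1 []
```

View pics/e3.png

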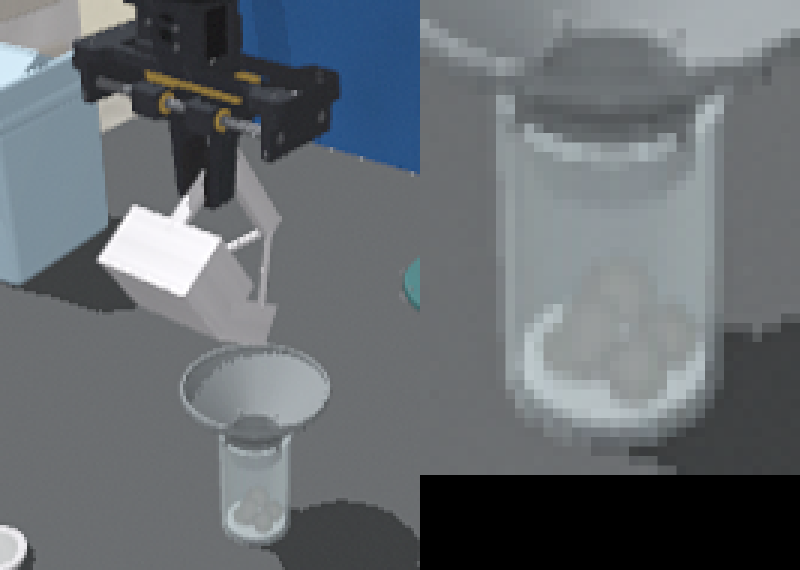

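The scoop is empty (wrist load 2.5 N, its own weight), the jar holds the pebbles at (620,340) right, and the funnel stands upright. Next I set the scoop down flat where it came from, letting it pivot level so I can re-grip it for hanging.

>>> arm_command(
  steps=[
    {"xyz": [-0.6, -2.0, 0], "spin": 0},
    {"xyz": [-0.6, -3, 0], "spin": 0},
    {"xyz": [-0.6, -3, 0], "spin": 0},
    {"xyz": [-0.6, -3, 0], "spin": 0},
    {"xyz": [-0.6, -3, 0], "spin": 0},
    {"xyz": [-0.6, -3, -3.5], "spin": 0},
    {"xyz": [-0.8, -3, -3.5], "spin": 0},
    {"xyz": [-0.8, -3, -3.5], "spin": 0},
    {"xyz": [-0.8, -3, -3.5], "spin": 0},
    {"xyz": [-0.6, -1.8, -3], "spin": 0},
  ],
)

```text
time_s: 18.1
tool_pos: [0.5153, -0.2542, 0.1904]
eef_rot: [-0.001, 0.011, 1.0, 0.0]
ft_force: [0.7, -0.5, -3.2]
opening: 0.0111
gripper_force: 40.0
```

>>> arm_command(
  steps=[
    {"xyz": [0, 0, -2], "spin": 0},
    {"xyz": [0, 0, -2], "spin": 0},
    {"xyz": [0, 0, -1.5], "spin": 0},
    {"xyz": [0, 0, -1], "spin": 0},
    {"xyz": [0, 0, 0], "spin": 0},
    {"xyz": [0, 0, 0], "spin": 0},
    {"xyz": [0, 0, 0], "spin": 0},
    {"xyz": [0, 0, 0], "spin": 0},
    {"xyz": [0, 0, 0], "spin": 0},
    {"xyz": [0, 0, 0], "spin": 0},
  ],
)

```text
time_s: 19.1
tool_pos: [0.517, -0.2526, 0.1283]
eef_rot: [0.0, 0.01, 1.0, -0.0]
ft_force: [-0.5, 0.4, -2.2]
opening: 0.0111
gripper_force: 40.0
```

```bash
python3 tilt.py
python3 - <<'E'
from fit import *
t=shot("top","f2"); s=get_state(); print(s["tool_pos"],s["ft_force"])
for l in("funnel_mouth","jar","pebble1"): print(l,[(np.round(a["centre"]),round(a["conf"],2)) for a in tip_of("top",l)[:7]])
E
```

```text
tilt deg 63.2 res px 0.2 lip [ 0.514 -0.253  0.016] conf 0.67 t 19.1
[ 0.5167 -0.2525  0.1278] [-0.4197 -0.1321 -2.6811]
funnel_mouth [(array([268., 196.]), 0.65)]
jar [(array([268., 201.]), 0.58), (array([213., 248.]), 0.46)]
pebble1 [(array([374., 218.]), 0.6), (array([265., 196.]), 0.55), (array([266., 201.]), 0.44), (array([267., 194.]), 0.44)]
```

>>> arm_command(
  steps=[
    {"xyz": [0, 0, -1], "spin": 0},
    {"xyz": [0, 0, -0.8], "spin": 0},
    {"xyz": [1.2, 0, -0.2], "spin": 0},
    {"xyz": [1.3, 0, -0.2], "spin": 0},
    {"xyz": [1.1, 0, -0.4], "spin": 0},
    {"xyz": [1.1, 0, -0.4], "spin": 0},
    {"xyz": [0.9, 0, -0.5], "spin": 0},
    {"xyz": [1.0, 0, -0.6], "spin": 0},
    {"xyz": [1.0, 0, -0.7], "spin": 0},
    {"xyz": [0, 0, 0], "spin": 0},
  ],
  force=8,
)

```text
time_s: 20.4
tool_pos: [0.5947, -0.2527, 0.0795]
eef_rot: [0.001, 0.01, 1.0, -0.0]
ft_force: [0.8, -0.8, -0.9]
opening: 0.012
gripper_force: 8.0
```

```bash
python3 tilt.py
python3 - <<'E'
from fit import *
f=shot("scene","g1");t=shot("top","g2"); s=get_state(); print(s["tool_pos"],s["ft_force"],s["wrist_torque"])
print(onz("top",(374,218),.01))
cv2.imwrite("pics/g3.png",cv2.resize(np.hstack([f[110:230,110:230],t[130:250,310:430]])[:,:,::-1],(800,400),interpolation=3))
E
```

```text
tilt deg 18.2 res px 3.1 lip [ 0.5   -0.251  0.008] conf 0.86 t 20.4
[ 0.5924 -0.2524  0.0794] [-0.0783 -0.5884 -1.8466] [-0.0403 -0.0951 -0.0062]
[ 0.4725 -0.2781  0.01  ]
```

View pics/g3.png

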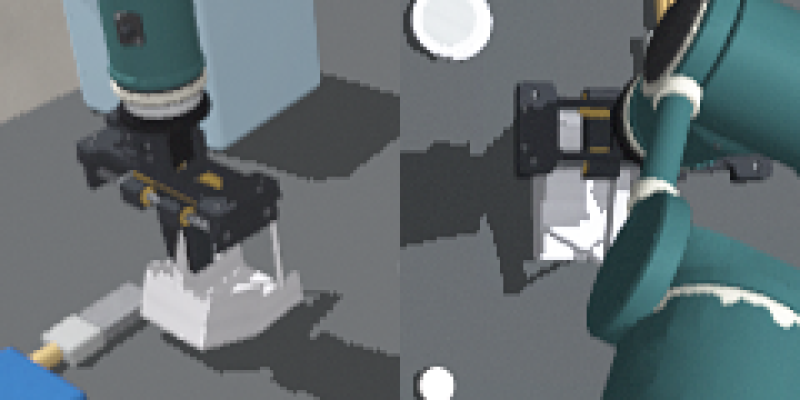

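The scoop is rotating back as planned, now about 20° nose-down at (215,300) left; no stray pebbles are visible. I'll finish levelling it.

>>> arm_command(
  steps=[
    {"xyz": [0.6, 0, -0.1], "spin": 0},
    {"xyz": [0.6, 0, -0.2], "spin": 0},
    {"xyz": [0.6, 0, -0.2], "spin": 0},
    {"xyz": [0.6, 0, -0.2], "spin": 0},
    {"xyz": [0.6, 0, -0.3], "spin": 0},
    {"xyz": [0.3, 0, -0.2], "spin": 0},
    {"xyz": [0, 0, -0.1], "spin": 0},
    {"xyz": [0, 0, -0.1], "spin": 0},
    {"xyz": [0, 0, 0], "spin": 0},
    {"xyz": [0, 0, 0], "spin": 0},
  ],
)

```text
time_s: 21.6
tool_pos: [0.6271, -0.2529, 0.0669]
eef_rot: [0.002, 0.01, 1.0, -0.001]
ft_force: [3.5, 0.6, 4.7]
opening: 0.0119
gripper_force: 8.0
```

```bash
python3 tilt.py; python3 -c "
from h import *
s=get_state();print(s['tool_pos'],s['ft_force'])"
```

```text
tilt deg 4.0 res px 1.1 lip [ 0.513 -0.251  0.021] conf 0.56 t 21.6
[ 0.62703359 -0.25293056  0.06690581] [ 3.76945734 -0.20688532  5.18675424]
```

>>> arm_command(
  steps=[
    {"xyz": [0, 0, 0], "spin": 0},
    {"xyz": [0, 0, 0], "spin": 0},
    {"xyz": [0, 0, 0], "spin": 0},
    {"xyz": [0, 0, 0], "spin": 0},
    {"xyz": [0, 0, 0], "spin": 0},
    {"xyz": [0, 0, 1], "spin": 0},
    {"xyz": [0, 0, 1], "spin": 0},
    {"xyz": [0, 0, 1], "spin": 0},
    {"xyz": [0, 0, 0], "spin": 0},
    {"xyz": [0, 0, 0], "spin": 0},
  ],
  grip=8.8,
)

```text
time_s: 22.7
tool_pos: [0.6263, -0.2527, 0.0968]
eef_rot: [0.001, 0.01, 1.0, -0.0]
ft_force: [-0.2, -1.2, 0.9]
opening: 0.0877
gripper_force: 0.0
```

Run:
```python
from fit import *
O=[];P={"scoop_lip":(-56,0,29),"scoop_bar":(15,0,115),"scoop":(0,0,0)}
for c in("scene","top"):
    grab_frame(c)
    for l in P:
        r=tip_of(c,l)[:1]
        if r: print(l,c,np.round(r[0]["centre"],1),round(r[0]["conf"],2)); O.append((c,P[l],r[0]["centre"]))
p,e=fit(O,[.57,-.253,-.02]); print(p,e,"grip pt x=46:",W(p,(46,0,96)),get_state()["tool_pos"])
```

```text
scoop_lip scene [189.1 191.6] 0.98
scoop_bar scene [165.7 175.9] 0.93
scoop scene [176.5 207. ] 0.88
scoop_lip top [369.4 205.7] 0.96
scoop_bar top [374.6 173.5] 0.95
scoop top [363.1 184.9] 0.92
[ 0.5697 -0.2532  0.0093] [-1.1501 -1.9507  1.9722  1.5486 -0.0935 -1.6324 -2.4754 -2.3934  0.1844
  1.4111  0.601  -0.4955] grip pt x=46: [ 0.6157 -0.2528  0.096 ] [ 0.6255 -0.2524  0.0953]
```

>>> arm_command(
  steps=[
    {"xyz": [-0.6, 0, 0], "spin": 0},
    {"xyz": [-0.6, 0, 0], "spin": 0},
    {"xyz": [0, 0, 0], "spin": 0},
    {"xyz": [0, 0, 0], "spin": 0},
    {"xyz": [0, 0, 0], "spin": 0},
    {"xyz": [0, 0, 0], "spin": 0},
    {"xyz": [0, 0, 0], "spin": 0},
    {"xyz": [0, 0, 0], "spin": 0},
    {"xyz": [0, 0, 0], "spin": 0},
    {"xyz": [0, 0, 0], "spin": 0},
  ],
)

```text
time_s: 24.1
tool_pos: [0.6137, -0.2525, 0.0957]
eef_rot: [-0.0, 0.01, 1.0, 0.0]
ft_force: [-0.5, -0.3, -0.4]
opening: 0.0881
gripper_force: 0.0
```

>>> arm_command(
  steps=[
    {"xyz": [0, 0, 0], "spin": 0},
    {"xyz": [0, 0, 0], "spin": 0},
    {"xyz": [0, 0, 0], "spin": 0},
    {"xyz": [0, 0, 0], "spin": 0},
    {"xyz": [0, 0, 0], "spin": 0},
    {"xyz": [0, 0, 0], "spin": 0},
    {"xyz": [0, 0, 0], "spin": 0},
    {"xyz": [0, 0, 0], "spin": 0},
    {"xyz": [0, 0, 0], "spin": 0},
    {"xyz": [0, 0, 0], "spin": 0},
  ],
  grip=0,
  force=60,
)

```text
time_s: 25.1
tool_pos: [0.6137, -0.2525, 0.0957]
eef_rot: [0.0, 0.01, 1.0, -0.0]
ft_force: [0.2, 0.1, -0.3]
opening: 0.0112
gripper_force: 60.0
```

>>> arm_command(
  steps=[
    {"xyz": [0, 0, 0.5], "spin": 0},
    {"xyz": [0, 0, 1], "spin": 0},
    {"xyz": [0, 0, 2.5], "spin": 0},
    {"xyz": [0, 0, 3], "spin": 0},
    {"xyz": [0, 0, 4], "spin": 0},
    {"xyz": [0, 0, 4], "spin": 0},
    {"xyz": [0, 0, 4], "spin": 0},
    {"xyz": [0, 0, 3], "spin": 0},
    {"xyz": [0, 0, 2], "spin": 0},
    {"xyz": [0, 0, 1], "spin": 0},
  ],
)

```text
time_s: 26.1
tool_pos: [0.6144, -0.2528, 0.3496]
eef_rot: [0.002, 0.01, 1.0, -0.001]
ft_force: [-0.4, -0.5, -2.8]
opening: 0.011
gripper_force: 60.0
```

>>> arm_command(
  steps=[
    {"xyz": [0.6, 2.5, 0.5], "spin": -4},
    {"xyz": [0.6, 4, 0.5], "spin": -6},
    {"xyz": [0.6, 4.5, 0.5], "spin": -7.5},
    {"xyz": [0.6, 4.5, 0.5], "spin": -7.5},
    {"xyz": [0.6, 4.5, 0], "spin": -7.5},
    {"xyz": [0.6, 4.5, 0], "spin": -7.5},
    {"xyz": [0.6, 4.5, 0], "spin": -7.5},
    {"xyz": [0.6, 4.5, 0], "spin": -7.5},
    {"xyz": [0.6, 4.5, 0], "spin": -7.5},
    {"xyz": [0.6, 4.5, 0], "spin": -7.5},
  ],
)

```text
time_s: 27.1
tool_pos: [0.6732, 0.1742, 0.3646]
eef_rot: [-0.001, 0.584, 0.812, -0.001]
ft_force: [0.7, -1.1, -2.4]
opening: 0.0111
gripper_force: 60.0
```

>>> arm_command(
  steps=[
    {"xyz": [0.6, 4, 0], "spin": -7},
    {"xyz": [0.6, 3.5, 0], "spin": -6},
    {"xyz": [0.6, 3, 0], "spin": -6},
    {"xyz": [0.4, 3, 0], "spin": 0},
    {"xyz": [0.2, 2.5, 0], "spin": 0},
    {"xyz": [0, 2, 0], "spin": 0},
    {"xyz": [0, 1.5, 0], "spin": 0},
    {"xyz": [0, 0.5, 0], "spin": 0},
    {"xyz": [0, 0, 0], "spin": 0},
    {"xyz": [0, 0, 0], "spin": 0},
  ],
)

```text
time_s: 28.1
tool_pos: [0.6979, 0.3714, 0.3659]
eef_rot: [0.0, 0.708, 0.706, -0.0]
ft_force: [0.7, -0.2, -2.1]
opening: 0.011
gripper_force: 60.0
```

Run:
```python
from fit import *
s=get_state(); q=s["eef_rot"]; print(s["tool_pos"],q,"tooly az",np.degrees(2*np.arctan2(q[2],q[1]))-90,s["ft_force"],s["joints"],s["time_s"])
```

```text
[0.6979 0.3714 0.3659] [ 0.0003  0.7083  0.7059 -0.0002] tooly az -0.2000142232667912 [ 0.7394 -0.2117 -2.0589] [ 0.4579  0.453   1.1259 -0.0007  1.5628  0.4614] 28.1
```

>>> arm_command(
  steps=[
    {"xyz": [0.2, 0.8, -1], "spin": 0},
    {"xyz": [0, 0, -2], "spin": 0},
    {"xyz": [0, 0, -3], "spin": 0},
    {"xyz": [0, 0, -3], "spin": 0},
    {"xyz": [0, 0, -2], "spin": 0},
    {"xyz": [0, 0, -0.9], "spin": 0},
    {"xyz": [0, 0, 0], "spin": 0},
    {"xyz": [0, 0, 0], "spin": 0},
    {"xyz": [0, 0, 0], "spin": 0},
    {"xyz": [0, 0, 0], "spin": 0},
  ],
)

```text
time_s: 29.1
tool_pos: [0.7006, 0.3809, 0.249]
eef_rot: [0.001, 0.708, 0.706, 0.002]
ft_force: [0.2, -0.4, -2.2]
opening: 0.0113
gripper_force: 60.0
```

Run:
```python
from fit import *
s=get_state(); print(s["tool_pos"],s["ft_force"])
shot("scene","h1"); shot("top","h2")
for l in("scoop_bar","scoop_lip","scoop","hook_seat","hook"):
    for c in("scene","top"): print(l,c,[(np.round(a["centre"],1),round(a["conf"],2)) for a in tip_of(c,l)[:2]])
g=s["tool_pos"]; 
# expected: scoop origin: x=gx, y=gy+.046, z=g-.0957 ; scoop x->-y, scoop y->+x
E_=lambda P:np.array([g[0]+P[1]/1000,g[1]+(46-P[0])/1000,g[2]-.0957+P[2]/1000])
for n,P in(("bar",(15,0,115)),("lip",(-56,0,29)),("org",(0,0,0))): print(n,[np.round(proj(c,E_(P)),1) for c in("scene","top")])
print("seat exp",[np.round(proj(c,(.590,.4075,.220)),1) for c in("scene","top")])
```

```text
[0.7006 0.3809 0.249 ] [ 0.2117 -0.4443 -2.1939]
scoop_bar scene [(array([372.7, 259.6]), 0.9)]
scoop_bar top []
scoop_lip scene [(array([401.4, 319.6]), 0.63)]
scoop_lip top [(array([ 89. , 124.9]), 0.6)]
scoop scene [(array([369.3, 313.9]), 0.9), (array([255.7, 233.3]), 0.44)]
scoop top [(array([113.8, 128.5]), 0.55)]
hook_seat scene [(array([392.3, 245.4]), 0.88)]
hook_seat top []
hook scene []
hook top [(array([137., 198.]), 0.74), (array([389.1, 141.6]), 0.62)]
bar [array([375.9, 265.9]), array([101.1, 117.1])]
lip [array([406.2, 319.4]), array([ 85.3, 125.7])]
org [array([371.9, 313.1]), array([111.9, 128.2])]
seat exp [array([391.5, 247.7]), array([109.2, 167.9])]
```

>>> arm_command(
  steps=[
    {"xyz": [0, 0, -0.3], "spin": 0},
    {"xyz": [-0.8, 0, 0], "spin": 0},
    {"xyz": [-0.8, 0, 0], "spin": 0},
    {"xyz": [-0.8, 0, 0], "spin": 0},
    {"xyz": [-0.8, 0, 0], "spin": 0},
    {"xyz": [-0.8, 0, 0], "spin": 0},
    {"xyz": [-0.8, 0, 0], "spin": 0},
    {"xyz": [-0.7, 0, 0], "spin": 0},
    {"xyz": [0, 0, 0], "spin": 0},
    {"xyz": [0, 0, 0], "spin": 0},
  ],
)

```text
time_s: 30.7
tool_pos: [0.6447, 0.3806, 0.2439]
eef_rot: [0.0, 0.708, 0.706, 0.0]
ft_force: [0.1, -0.2, -3.1]
opening: 0.011
gripper_force: 60.0
```

>>> arm_command(
  steps=[
    {"xyz": [-0.8, 0, 0], "spin": 0},
    {"xyz": [-0.8, 0, 0], "spin": 0},
    {"xyz": [-0.8, 0, 0], "spin": 0},
    {"xyz": [-0.8, 0, 0], "spin": 0},
    {"xyz": [-0.8, 0, 0], "spin": 0},
    {"xyz": [-0.8, 0, 0], "spin": 0},
    {"xyz": [-0.7, 0, 0], "spin": 0},
    {"xyz": [0, 0, 0], "spin": 0},
    {"xyz": [0, 0, 0], "spin": 0},
    {"xyz": [0, 0, 0], "spin": 0},
  ],
)

```text
time_s: 31.7
tool_pos: [0.59, 0.3805, 0.2438]
eef_rot: [0.0, 0.708, 0.706, 0.0]
ft_force: [0.3, -0.5, -3.1]
opening: 0.0106
gripper_force: 60.0
```

Run:
```python
from fit import *
s=get_state(); print(s["tool_pos"],s["ft_force"],s["wrist_torque"])
grab_frame("scene"); g=s["tool_pos"]
E_=lambda P:np.array([g[0]+P[1]/1000,g[1]+(43-P[0])/1000,g[2]-.0957+P[2]/1000])
for l,P in(("scoop_bar",(15,0,115)),("scoop_lip",(-56,0,29)),("scoop",(0,0,0))): print(l,[(np.round(a["centre"],1),round(a["conf"],2)) for a in tip_of("scene",l)[:2]],proj("scene",E_(P)))
```

```text
[0.59   0.3805 0.2438] [ 0.2983 -0.5015 -3.0778] [-0.066   0.0444  0.0162]
scoop_bar [(array([396.4, 228.4]), 0.7)] [396.9687 231.3602]
scoop_lip [(array([421.6, 282.1]), 0.68)] [423.5191 279.9534]
scoop [(array([392.4, 278.9]), 0.61)] [391.6533 276.583 ]
```

>>> arm_command(
  steps=[
    {"xyz": [0, 0, -0.7], "spin": 0},
    {"xyz": [0, 0, -0.8], "spin": 0},
    {"xyz": [0, 0, -0.7], "spin": 0},
    {"xyz": [0, 0, -0.4], "spin": 0},
    {"xyz": [0, 0, -0.3], "spin": 0},
    {"xyz": [0, 0, -0.2], "spin": 0},
    {"xyz": [0, 0, -0.1], "spin": 0},
    {"xyz": [0, 0, 0], "spin": 0},
    {"xyz": [0, 0, 0], "spin": 0},
    {"xyz": [0, 0, 0], "spin": 0},
  ],
  force=30,
)

```text
time_s: 32.9
tool_pos: [0.5899, 0.3806, 0.2122]
eef_rot: [0.0, 0.708, 0.706, 0.0]
ft_force: [-0.6, 0.7, -2.8]
opening: 0.0115
gripper_force: 30.0
```

>>> arm_command(
  steps=[
    {"xyz": [0, 0, -0.1], "spin": 0},
    {"xyz": [0, 0, -0.1], "spin": 0},
    {"xyz": [0, 0, 0], "spin": 0},
    {"xyz": [0, 0, 0], "spin": 0},
    {"xyz": [0, 0, 0], "spin": 0},
    {"xyz": [0, 0, 0], "spin": 0},
    {"xyz": [0, 0, 0], "spin": 0},
    {"xyz": [0, 0, 0], "spin": 0},
    {"xyz": [0, 0, 0], "spin": 0},
    {"xyz": [0, 0, 0], "spin": 0},
  ],
)

```text
time_s: 33.9
tool_pos: [0.59, 0.3806, 0.2103]
eef_rot: [0.0, 0.708, 0.706, 0.0]
ft_force: [-1.5, -1.9, 4.7]
opening: 0.0114
gripper_force: 30.0
```

>>> arm_command(
  steps=[
    {"xyz": [0, 0, 0], "spin": 0},
    {"xyz": [0, 0, 0], "spin": 0},
    {"xyz": [0, 0, 0], "spin": 0},
    {"xyz": [0, 0, 0], "spin": 0},
    {"xyz": [0, 0, 0], "spin": 0},
    {"xyz": [0, 0, 0], "spin": 0},
    {"xyz": [0, 0, 0], "spin": 0},
    {"xyz": [0, 0, 0], "spin": 0},
    {"xyz": [0, 0, 0], "spin": 0},
    {"xyz": [0, 0, 0], "spin": 0},
  ],
  force=5,
)

```text
time_s: 34.9
tool_pos: [0.5898, 0.3805, 0.2096]
eef_rot: [0.0, 0.708, 0.706, 0.0]
ft_force: [1.2, -0.4, 0.4]
opening: 0.0121
gripper_force: 5.0
```

>>> arm_command(
  steps=[
    {"xyz": [0, 0, 0], "spin": 0},
    {"xyz": [0, 0, 0], "spin": 0},
    {"xyz": [0, 0, 0], "spin": 0},
    {"xyz": [0, 0, 0], "spin": 0},
    {"xyz": [0, 0, 0], "spin": 0},
    {"xyz": [0, 0, 0], "spin": 0},
    {"xyz": [0, 0, 0], "spin": 0},
    {"xyz": [0, 0, 0], "spin": 0},
    {"xyz": [0, 0, 0], "spin": 0},
    {"xyz": [0, 0, 0], "spin": 0},
  ],
  grip=4,
)

```text
time_s: 35.9
tool_pos: [0.5897, 0.3804, 0.2097]
eef_rot: [-0.0, 0.708, 0.706, -0.0]
ft_force: [0.4, 0.9, -0.7]
opening: 0.0404
gripper_force: 0.0
```

Run:
```python
from fit import *
s=get_state(); print(s["tool_pos"],s["ft_force"],s["time_s"])
for i in range(2):
  grab_frame("scene"); g=s["tool_pos"]
  E_=lambda P:np.array([g[0]+P[1]/1000,g[1]+(43-P[0])/1000,g[2]-.0957+P[2]/1000])
  for l,P in(("scoop_bar",(15,0,115)),("scoop_lip",(-56,0,29)),("scoop",(0,0,0))): print(l,[(np.round(a["centre"],1),round(a["conf"],2)) for a in tip_of("scene",l)[:2]],proj("scene",E_(P)))
```

```text
[0.5897 0.3804 0.2097] [ 0.4015  0.9324 -0.7427] 35.9
scoop_bar [(array([390., 243.]), 0.56)] [393.0632 244.4853]
scoop_lip [(array([417.5, 292.2]), 0.93)] [418.9599 291.4195]
scoop [(array([387.4, 288.4]), 0.67), (array([418.9, 290.5]), 0.43)] [388.1954 287.4824]
scoop_bar [(array([390.7, 238.9]), 0.86)] [393.0632 244.4853]
scoop_lip [(array([417.5, 290.9]), 0.62), (array([389.9, 238.2]), 0.44)] [418.9599 291.4195]
scoop [(array([386.9, 287.4]), 0.95), (array([168.2, 246.3]), 0.71)] [388.1954 287.4824]
```

>>> arm_command(
  steps=[
    {"xyz": [0, 0, 0.5], "spin": 0},
    {"xyz": [0, 0, 1], "spin": 0},
    {"xyz": [0, 0, 2], "spin": 0},
    {"xyz": [0, 0, 2], "spin": 0},
    {"xyz": [0, 0, 3], "spin": 0},
    {"xyz": [0, 0, 4], "spin": 0},
    {"xyz": [0, 0, 3], "spin": 0},
    {"xyz": [0, 0, 2], "spin": 0},
    {"xyz": [0, 0, 0], "spin": 0},
    {"xyz": [0, 0, 0], "spin": 0},
  ],
)

```text
time_s: 37.3
tool_pos: [0.5898, 0.3805, 0.3854]
eef_rot: [0.0, 0.708, 0.706, 0.001]
ft_force: [0.0, -0.5, -1.2]
opening: 0.04
gripper_force: 0.0
```

Run:
```python
from fit import *
s=get_state(); print(s["tool_pos"],s["ft_force"],s["time_s"])
f=shot("scene","i1")
for l in ("scoop_bar","scoop_lip","scoop","funnel_mouth","jar","pot","can1"): print(l,[(np.round(a["centre"],1),round(a["conf"],2)) for a in tip_of("scene",l)[:2]])
cv2.imwrite("pics/i3.png",cv2.resize(f[:,:,::-1],(800,600),interpolation=3))
```

```text
[0.5898 0.3805 0.3854] [ 0.0253 -0.467  -1.214 ] 37.3
scoop_bar [(array([388.2, 243.1]), 0.95)]
scoop_lip [(array([417.1, 291.2]), 0.85)]
scoop [(array([128.6, 217.8]), 0.51)]
funnel_mouth [(array([254.9, 186.2]), 0.62)]
jar [(array([253.3, 232.7]), 0.59)]
pot [(array([255.4, 306.1]), 0.63)]
can1 [(array([167.5, 245.9]), 0.85), (array([322.4, 233.9]), 0.76)]
```

View pics/i3.png

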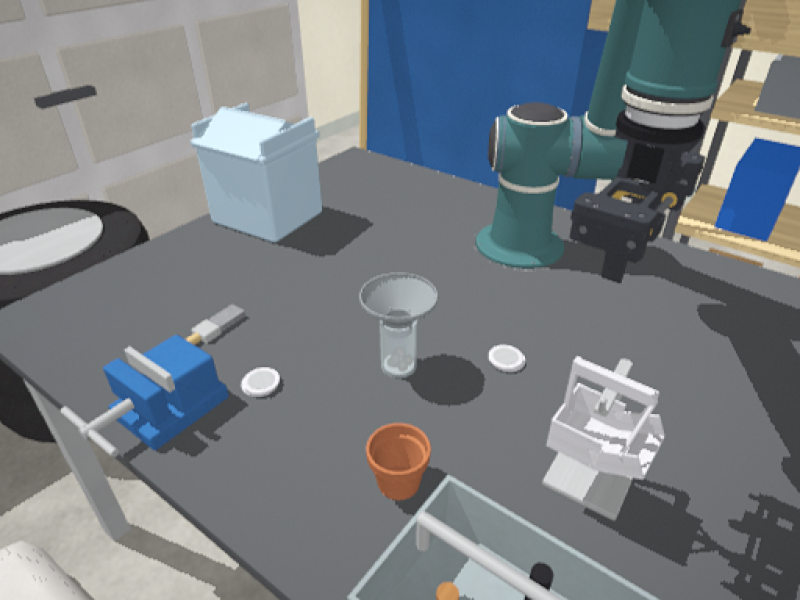

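The final picture shows the scoop hanging level and empty on the hook at (605,415). The funnel is upright in the jar at (398,325) with the pebbles inside, the bystanders have not moved, and the gripper is clear.

```bash
python3 -c "
from bench import *
print(close_job())"
```

```text
the job is handed in; nothing more can be done
None
```

I poured the pebbles through the funnel into the jar, hung the empty scoop on the hook and handed the job in at about 38 s; I couldn't count all six in the jar, but the scoop weighed empty and no strays showed on the bench.

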